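Draw out the stretcher bar and hold it at its groove

ROBOT

A 6-joint arm with a two-finger parallel gripper is mounted at the origin on the work surface. World frame = base frame: x ahead of the robot, y to its left, z up, the work surface at z = 0. Lengths are in mm, angles in rad, forces in N, time in s.
With the tool pointing down it reaches from about 350 to 875 mm from the base axis. Payload 4.2 kg.
Tool frame: the origin (TCP) lies at the very end of the fingers, on their centre line; the grasp point (between the pads) lies 19 mm behind it; z points along the fingers, y is the direction in which the jaws open and shut (so a half turn about z gives the same grasp; the last joint's range is limited). The gripper opens to 85 mm and grips with 20 to 120 N. Pads are 22 mm wide; open, the fingers measure 114 mm over their backs; the gripper's body (76 mm by 85 mm) begins 54 mm behind the grasp point. The pads swing forward as they close: fully open they stand 13 mm farther back than shut.
Start: joints at [-0.886, 0.385, 0.008, 0, -1.194, -0.259], TCP at [258.168, -569.165, 231.312] pointing down, gripper open.
Joint ranges: [-3.14, 3.14], [-1.21, 2.06], [-1.07, 1.41], [-3.16, 2.05], [-2.99, -0.16], [-3.1, 3.1]. Speed limits (rad/s): [2.79, 2.79, 3.14, 3.14, 3.14, 3.14].

INTERFACE

Orientations are given as a unit quaternion [x, y, z, w].
In Python, from bench import arm, optics, job gives the robot as it stands.
- The arm moves only by the tool send_rows, never from a script. Its argument "steps" is a list that holds one entry, the list of rows, each a list of 5 numbers: the shift along the tool's x, y, z in cm, then the turn about the tool's z in rad, then the opening, from 0 (shut) to 1 (fully open). A call has 1 to 10 rows; each row shifts and turns the pose as measured when the row begins, along the tool's axes as they then stand; what a row does not reach is not made up. A row lasts 1/12 s, in which the tool goes at most 41.7 mm and 7.16 degrees, less where a joint would pass 70% of its speed; a pose out of reach is approached as far as the arm can. A call with a gripper value outside its range is refused whole. The fingers move at their own pace and stop on an object; the grip force is fixed at half the most. Time passes only in rows, so rows that do not move let the fingers close. It gives the time, the measured TCP pose, the force and the opening at its end, in the units of the state.
- arm.read_state(): the state, without advancing time (a new reading comes with each control period).
- optics.get_image(name): name is "side" or "top" or "wrist"; returns (picture, depth): 400x640x3 uint8, blue, green, red; 400x640 float32, mm along the optical axis (not along the pixel's ray), 0 where there is no reading.
- optics.get_calibration(name): a dict with "K" (3x3 intrinsics, pixels), "rvec" (rotation vector, rad) and "tvec" (3), from world to camera coordinates, as OpenCV has them; the wrist camera has in their place "hand_eye" (4x4, takes a point from camera to tool coordinates, whose origin is the TCP and whose axes are the flange's). Camera axes: x right, y down, z forward; pixel columns grow to the right and rows downward; lengths in mm; the calibration is good to about 2 mm. A picture is of the moment at which its call begins: read the wrist's pose just before it. get_calibration takes no time and is no camera call.
- job.job_done(): hands the job in, once; it reports no verdict.
The state is a dict: "clock": time; "joints": joint angles; "joint_vel": joint speeds; "joint_efforts": joint torques, N m; "position": TCP position; "ee_rot": TCP orientation; "contact_force": force on the tool from outside, world axes, zero at the start; "wrist_torque": the same for the moment, N m; "gripper_width": finger opening in mm.
Only numpy, scipy, OpenCV 4.12 (cv2) and the standard library are available. Lean on these libraries where they do the work, as an engineer would, in place of code of your own. Each camera call takes 0.05 s, during which the arm holds its last target. There are 200 camera calls.

TASK

Set the bench shoe stretcher for a longer shoe: turn the clamp knob on its head anticlockwise to its stop, then draw the bar with the toe form straight out of the head until the groove cut round the bar has just come out and stands right at the mouth of the bore. Finish while still gripping the bar and holding it steady there, so that I can tighten the clamp, and leave the other things on the bench where they are.

Things in the scene. Friction and masses are not known exactly. Their poses are not given: they have to be found in the camera images.
- head: red fixed head of the shoe stretcher. Origin: centre of the underside of its base plate (170 x 110 x 12 mm), z up. Clamp block 70 mm long (x), 60 wide, top 118 mm above the bench; a square bore 21.5 mm wide runs through it along x, axis 90 mm above the bench. The bar comes out of the face that looks to -x; a rubber heel rest below it stands out 30 mm, up to 57 mm above the bench
- bore_mouth (a point): centre of the mouth of the bore, on the head's front face, 35 mm from the head's origin, 90 mm above the bench; axes as the head's: its -x is the direction in which the bar is drawn out
- clamp_knob (a joint): angle of the clamp knob about its upright axis: it starts tight, between 0.12 and 0.32, and grows anticlockwise seen from above to the end stop (clamp open) at 1.40. Turns against about 0.15 N m of friction and stays where left. A cam under it presses a brake shoe on the bar: tight, the bar is held fast against 40 N; at the stop the shoe is clear
- knob_grip (a point): point to grip the black clamp knob on top of the head: on its axis, 158 mm above the bench, turning with it. Its grip is an upright bar 54 mm long along this point's x, 14 mm thick along its y, from 137 to 164 mm above the bench; below it a stem 20 mm across, then a steel boss 38 mm across, 127 mm above the bench at its top
- bar: loose square steel bar 20 x 20 mm with an aluminium toe form in front, 0.4 to 0.8 kg. Origin: on its axis at the form's back plate (50 mm wide). Bar: 245 mm along +x, through the bore, with 1.5 mm play and up to 15 N drag, to a cross handle. Form: 108 mm along -x, 68 wide, 24 below to 26 above the axis. 90 to 125 mm of bare bar, to be gripped from above, stands between head and form; axis 89 mm up
- groove (a point): centre of the dark groove round the bar, 6 mm wide, on the bar's axis, 150 mm along +x from the bar's origin (the form's back plate); axes as the bar's. At the start it is hidden 25 to 60 mm inside the bore. Wanted: its centre about 5 mm outside the mouth, so that the whole groove just shows
- shoe_last: grey plastic shoe last, 250 mm long, 95 mm wide, 100 mm tall, bystander; origin under its middle
- shoe: dark brown leather shoe, 285 mm long, 115 mm wide, 90 mm tall, bystander; origin under its middle
- insole: dark flat insole, 260 x 100 x 5 mm, lying in front of or partly under the toe form, bystander; origin under its middle
- cement_tin: round tin 84 mm across, 100 mm tall, standing beside the head, bystander; origin at the centre of its underside
- hammer: hammer 260 mm long, lying, bystander; origin under its middle
- glue_brush: brush 200 mm long, lying, bystander; origin under its middle
- ball_head: small turned steel stretching ball on a foot, 48 mm across, 42 mm tall, bystander; origin at the centre of its underside

How it is judged (in metres and radians):
On the way, in this order (a step that is already met when the one before it is completed fails the run):
1. the clamp knob is turned anticlockwise to its end stop, the groove still inside the bore (value of joint clamp_knob above 1.33 rad and x of groove in the frame of bore_mouth above 0.012 m), for 0.2 s.
2. the bar, gripped, is drawn out until its groove stands at the mouth of the bore (x of groove in the frame of bore_mouth between -0.012 and 0.001 m and contact force between the fingers and bar above 5 N), for 0.2 s.
At the end, for the whole second after the job is handed in: the clamp knob is still at its open stop (above 1.30 rad), the centre of the groove is between 1 mm inside and 12 mm outside the mouth of the bore with the bar in line with the bore (within 0.06 rad), the bar is at rest (below 10 mm/s) and the fingers still grip it (more than 5 N) (all of step 2 and value of joint clamp_knob above 1.3 rad and angle between the x axis of bar and the x axis of bore_mouth, either way round below 0.06 rad and linear speed of bar below 0.01 m/s); the arm keeps its last pose, push and grip.
It fails at once if another thing on the bench is moved by more than 25 mm (distance of any of shoe_last, shoe, insole, cement_tin, hammer, glue_brush, ball_head from where it was at the start of the episode above 0.025 m).
It also fails if it takes over 48 s, if anything falls off the work surface, if the arm or the gripper's body presses on something with over 40 N, if the wrist force passes 120 N, or if a joint passes its speed limit or range.

## Working session

There is one attempt and no reset: what is moved stays moved. The work goes in short steps, Python scripts to look and compute and a tool call to move; the robot and the scene stay as the last step left them, time stands still between calls to the robot, and variables do not carry over. Pictures are saved under pics/ and viewed, about 8 in all and at most 12, crops included, and the job is handed in when it is done.

Besides the shell and the picture viewer there is one more tool, called after "Call:" as name(argument=value, ...), one argument or row to a line, values as JSON. send_rows: Moves the arm, as the interface text tells. Its arguments: {"type":"object","properties":{"steps":{"type":"array","items":{"type":"array","items":{"type":"array","items":{"type":"number"}}}}},"required":["steps"]}

```bash
mkdir -p pics; cat > h.py <<'E'
import numpy as np, cv2
from scipy.spatial.transform import Rotation as R
from bench import arm, optics, job
def cam(n):
    c=optics.get_calibration(n)
    if 'rvec' in c:
        Rm=cv2.Rodrigues(np.array(c['rvec'],float))[0]; t=np.array(c['tvec'],float).ravel()
        return np.array(c['K']),Rm.T,-Rm.T@t   # cam->world
    s=arm.read_state(); H=np.array(c['hand_eye'],float); Rt=R.from_quat(s['ee_rot']).as_matrix()
    return np.array(c['K']),Rt@H[:3,:3],Rt@H[:3,3]+np.array(s['position'])
def cloud(n):
    K,Rw,o=cam(n); im,d=optics.get_image(n)
    v,u=np.mgrid[:400,:640]
    p=np.stack([(u-K[0,2])/K[0,0]*d,(v-K[1,2])/K[1,1]*d,d],-1)
    P=p@Rw.T+o; P[d<=0]=np.nan
    return im,P
def ray(n,u,v,z,c=None):
    K,Rw,o=c or cam(n); r=Rw@np.array([(u-K[0,2])/K[0,0],(v-K[1,2])/K[1,1],1]); return o+r*(z-o[2])/r[2]
E
python3 - <<'E'
from h import *
for n in('top','side','wrist'):
    im,P=cloud(n); cv2.imwrite(f'pics/{n}0.png',im); np.save(f'{n}0.npy',P); print(n,cam(n)[2],np.isfinite(P[...,0]).mean())
s=arm.read_state();print(s)
E
```

```text
top [ 303.15575391  -15.87571496 1584.1775394 ] 0.99603125
side [ -30.95549312  550.51471216 1067.25414016] 0.99597265625
wrist [ 184.47184712 -601.98462575  373.41881072] 0.996
{'clock': 0.15, 'joints': array([-8.86404182e-01,  3.85370252e-01,  6.95614231e-03, -3.43555245e-04,
       -1.19399912e+00, -2.58581551e-01]), 'joint_vel': array([ 2.87332397e-05, -4.12653300e-03,  5.12858120e-03,  2.67503214e-03,
        6.62468279e-04, -1.05483770e-03]), 'joint_efforts': array([-3.30500761e-04, -3.92678225e+01,  1.88583219e+01,  4.18868512e+00,
       -3.40134357e-03, -1.57750943e-06]), 'position': array([ 257.98624342, -568.79515809,  230.48638974]), 'ee_rot': array([-2.11238510e-01,  9.77434199e-01,  7.92772746e-04, -2.24954417e-04]), 'contact_force': array([0.28173592, 0.43144172, 0.12445116]), 'wrist_torque': array([ 0.00410425,  0.00583467, -0.01133007]), 'gripper_width': 85.27834153114004}
```

View pics/top0.png

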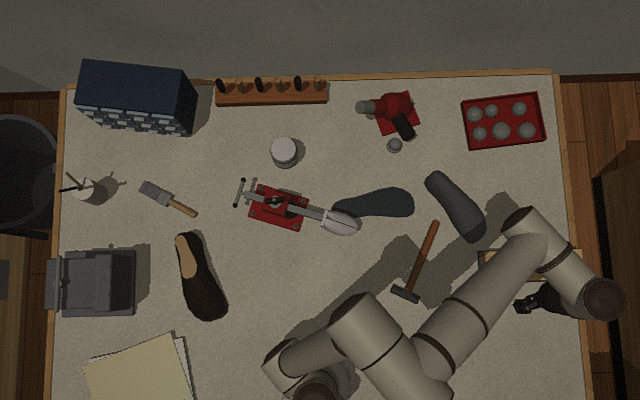

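View pics/side0.png

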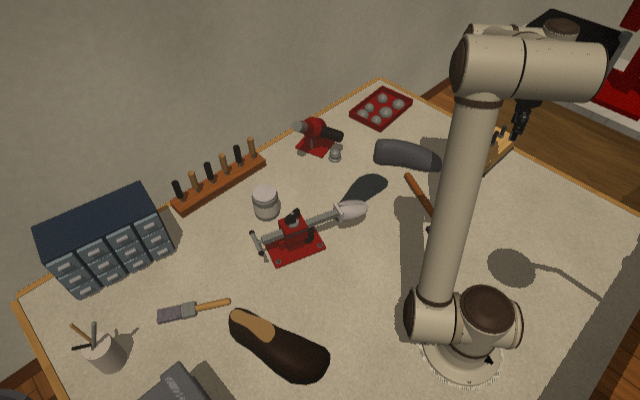

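The top view shows the red head at about (278,207). The handle is at left (240,192) and the toe form at right (340,222). The tin is at (284,150) and the insole lies beyond the form.

```bash
python3 - <<'E'
from h import *
P=np.load('top0.npy'); im=cv2.imread('pics/top0.png')
c=im[165:255,220:370]; cv2.imwrite('pics/crop.png',cv2.resize(c,None,fx=5,fy=5,interpolation=cv2.INTER_CUBIC))
sub=P[165:255,220:370]; b,g,r=[c[...,i].astype(int) for i in range(3)]
red=(r>80)&(r>2*g); 
for zl,zh in((5,20),(105,125)):
    m=red&(sub[...,2]>zl)&(sub[...,2]<zh); q=sub[m]; print(zl,m.sum(),np.nanmean(q,0)); 
    if m.sum()>5: print(cv2.minAreaRect(q[:,:2].astype(np.float32)))
m=(~red)&(sub[...,2]>93)&(sub[...,2]<106)&(abs(b-r)<25); q=sub[m][:,:2].astype(np.float32)
print('bar',m.sum(),cv2.fitLine(q,cv2.DIST_HUBER,0,.1,.01).ravel(), q.min(0),q.max(0))
m=(sub[...,2]>140)&(sub[...,2]<180); q=sub[m]; print('knob',m.sum(),q.mean(0),cv2.minAreaRect(q[:,:2].astype(np.float32)))
# side view knob
S=np.load('side0.npy'); ok=np.hypot(S[...,0]-np.nanmean(q[:,0]),S[...,1]-np.nanmean(q[:,1]))<50
m=ok&(S[...,2]>140); s=S[m]; print('side knob',m.sum(),s.mean(0),s.max(0),cv2.minAreaRect(s[:,:2].astype(np.float32)))
E
```

```text
5 594 [520.81328021 117.20315715  11.62553959]
((543.4575805664062, 105.2123794555664), (165.2805633544922, 107.82796478271484), 71.2046890258789)
105 228 [540.37199501 106.69676911 117.81705318]
((543.5701293945312, 104.46240234375), (67.7736587524414, 59.14729309082031), 71.30414581298828)
bar 724 [3.2628873e-01 9.4527012e-01 5.2437500e+02 5.1370453e+01] [ 451.01297  -123.498436] [622.3055  231.66864]
knob 110 [541.34318641 103.29250714 160.88413317] ((542.326904296875, 103.31132507324219), (14.011655807495117, 51.939048767089844), 3.4522244930267334)
side knob 131 [534.56277938 104.62866112 154.93623318] [544.90994036 130.00819769 164.29377501] ((536.5447998046875, 103.06632232666016), (14.758525848388672, 53.90988540649414), 3.6096465587615967)
```

View pics/crop.png

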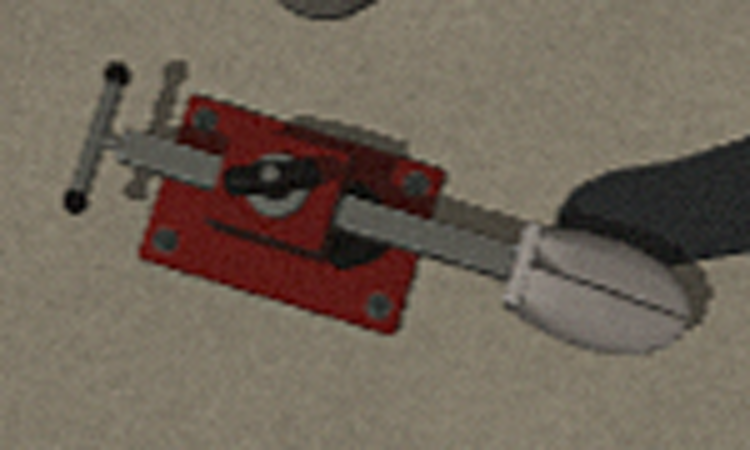

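Call:
send_rows(
  steps=[
    [[-3, 2.75, 0, 0, 1], [-3, 2.75, 0, 0, 1], [-3, 2.75, 0, 0, 1], [-3, 2.75, 0, 0, 1], [-3, 2.75, 0, 0, 1], [-3, 2.75, 0, 0, 1], [-3, 2.75, 0, 0, 1], [-3, 2.75, 0, 0, 1], [-3, 2.75, 0, 0, 1], [-3, 2.75, 0, 0, 1]],
  ],
)

```text
clock: 0.98
position: [418.4, -189.6, 225.6]
ee_rot: [-0.204, 0.979, 0.003, -0.003]
contact_force: [0.8, -0.1, 0.1]
gripper_width: 85.4
```

Call:
send_rows(
  steps=[
    [[-2.9, 2.7, -0.1, 0, 1], [-2.9, 2.7, -0.1, 0, 1], [-2.9, 2.7, -0.1, 0, 1], [-2.9, 2.7, -0.1, 0, 1], [-2.9, 2.7, -0.1, 0, 1], [-2.9, 2.7, -0.1, 0, 1], [-2.9, 2.7, -0.1, 0, 1], [0, 0, 0, -0.12, 1], [0, 0, 0, -0.12, 1], [0, 0, 0, -0.12, 1]],
  ],
)

```text
clock: 1.82
position: [532.6, 88.2, 232.2]
ee_rot: [-0.385, 0.923, 0.004, -0.002]
contact_force: [0.0, -0.4, 0.1]
gripper_width: 85.7
```

Call:
send_rows(
  steps=[
    [[0, 0, 0, -0.12, 1], [0, 0, 0, -0.12, 1], [0, 0, 0, -0.12, 1], [0, 0, 0, -0.12, 1], [0, 0, 0, -0.12, 1], [0, 0, 0, -0.12, 1], [0, 0, 0, 0, 1]],
  ],
)

```text
clock: 2.4
position: [531.0, 89.5, 229.1]
ee_rot: [-0.696, 0.718, 0.006, -0.003]
contact_force: [0.5, 0.4, -0.4]
gripper_width: 85.2
```

```bash
cat > go.py <<'E'
from h import *
import sys
def info(x,y,yang):
    s=arm.read_state(); M=R.from_quat(s['ee_rot']).as_matrix(); p=np.array(s['position'])
    ya=np.degrees(np.arctan2(M[1,1],M[0,1])); d=M.T@np.array([x-p[0],y-p[1],0])
    print('t',s['clock'],'p',p.round(1),'yang',ya.round(2),'tilt',M[:,2].round(3),'q',np.round(s['joints'],2),'F',np.round(s['contact_force'],1),'w',round(s['gripper_width'],1))
    print('shift cm',(d/10).round(2),'turn',np.radians(-((yang-ya+90)%180-90)).round(3))
if __name__=='__main__': info(*map(float,sys.argv[1:4]))
E
python3 go.py 542 104 3.5; python3 - <<'E'
from h import *
im,P=cloud('wrist'); cv2.imwrite('pics/w1.png',im); np.save('w1.npy',P)
for zl,zh in((150,175),(145,175)):
    m=(P[...,2]>zl)&(P[...,2]<zh)&(np.hypot(P[...,0]-542,P[...,1]-104)<40); q=P[m]; print(m.sum(),q.mean(0),np.median(q[:,2]),cv2.minAreaRect(q[:,:2].astype(np.float32)))
E
```

```text
t 2.4 p [531.   89.5 229.1] yang 178.27 tilt [-0.013  0.005 -1.   ] q [ 0.46  0.25 -0.2  -0.01 -1.14 -0.49] F [ 0.5  0.4 -0.4] w 85.2
shift cm [-1.48 -1.06 -0.01] turn -0.091
1762 [540.10829324  99.52253533 162.74159595] 163.56694103769092 ((540.4340209960938, 102.30775451660156), (14.191978454589844, 52.96817398071289), 5.298390865325928)
1829 [540.05663082  99.06330021 162.18383978] 163.4960168184463 ((540.433837890625, 102.28315734863281), (14.196477890014648, 53.01708984375), 5.300869941711426)
```

View pics/w1.png

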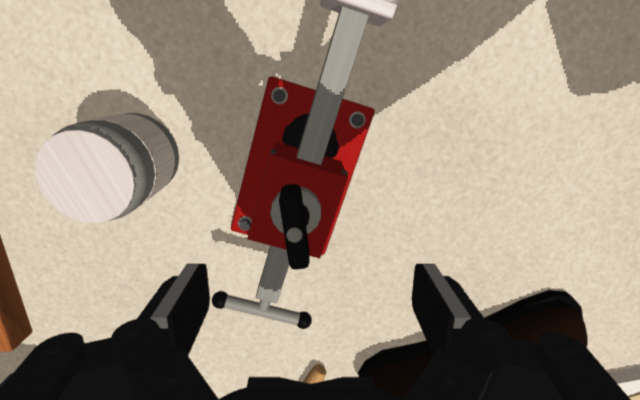

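The wrist view shows the knob at (293,225) with its long axis nearly vertical, the bar's bare stretch at (335,80), and the tin at left, well clear.

Call:
send_rows(
  steps=[
    [[-1.4, -1, 0, -0.11, 1], [0, 0, 3, 0, 1], [0, 0, 3, 0, 1], [0, 0, 1.5, 0, 1], [0, 0, 0, 0, 1]],
  ],
)

```text
clock: 2.87
position: [542.3, 104.5, 153.3]
ee_rot: [0.729, -0.684, -0.005, -0.0]
contact_force: [-0.3, 0.5, 0.0]
gripper_width: 85.6
```

```bash
python3 go.py 541 103 5
```

```text
t 2.8667 p [542.3 104.5 153.3] yang -176.34 tilt [-0.007  0.007 -1.   ] q [ 0.48  0.34 -0.27 -0.01 -0.96 -0.41] F [-0.3  0.5  0. ] w 85.6
shift cm [ 0.14  0.13 -0.  ] turn -0.023
```

Call:
send_rows(
  steps=[
    [[0.1, 0.1, 1.3, 0, 1], [0, 0, 0, 0, 0], [0, 0, 0, 0, 0], [0, 0, 0, 0, 0], [0, 0, 0, 0, 0], [0, 0, 0, 0, 0], [0, 0, 0, 0, 0]],
  ],
)

```text
clock: 3.45
position: [541.1, 103.6, 144.8]
ee_rot: [0.727, -0.687, -0.005, 0.0]
contact_force: [-6.3, 2.7, 12.3]
gripper_width: 12.8
```

```bash
python3 go.py 541 103 5
```

```text
t 3.45 p [541.1 103.6 144.8] yang -176.8 tilt [-0.008  0.007 -1.   ] q [ 0.48  0.34 -0.29 -0.01 -0.94 -0.42] F [-6.3  2.7 12.3] w 12.8
shift cm [ 0.06  0.01 -0.  ] turn -0.031
```

Call:
send_rows(
  steps=[
    [[0, 0, 0, -0.1, 0], [0, 0, 0, -0.1, 0], [0, 0, 0, -0.1, 0], [0, 0, 0, -0.1, 0], [0, 0, 0, -0.1, 0], [0, 0, 0, -0.1, 0]],
  ],
)

```text
clock: 3.95
position: [540.8, 103.6, 145.0]
ee_rot: [0.902, -0.432, -0.005, -0.003]
contact_force: [-0.6, -0.4, -2.2]
gripper_width: 12.5
```

```bash
python3 go.py 541 103 61; python3 -c "from h import *;print(arm.read_state()['wrist_torque'])"
```

```text
t 3.95 p [540.8 103.6 145. ] yang -141.22 tilt [-0.006  0.009 -1.   ] q [ 0.48  0.34 -0.29 -0.01 -0.94  0.21] F [-0.6 -0.4 -2.2] w 12.5
shift cm [ 0.06  0.02 -0.  ] turn -0.388
[-0.15940121 -0.20894468 -0.1627385 ]
```

Call:
send_rows(
  steps=[
    [[0, 0, 0, -0.1, 0], [0, 0, 0, -0.1, 0], [0, 0, 0, -0.1, 0], [0, 0, 0, -0.06, 0], [0, 0, 0, -0.04, 0]],
  ],
)

```text
clock: 4.37
position: [540.7, 103.5, 145.0]
ee_rot: [0.972, -0.236, -0.004, -0.004]
contact_force: [0.1, 0.9, -1.5]
gripper_width: 12.7
```

```bash
python3 go.py 541 103 61; python3 -c "from h import *;print(arm.read_state()['wrist_torque'])"
```

```text
t 4.3667 p [540.7 103.5 145. ] yang -117.27 tilt [-0.006  0.01  -1.   ] q [ 0.48  0.34 -0.29 -0.01 -0.94  0.63] F [ 0.1  0.9 -1.5] w 12.7
shift cm [ 0.05  0.03 -0.  ] turn 0.03
[-0.21129383 -0.2128739  -0.17740426]
```

Call:
send_rows(
  steps=[
    [[0, 0, 0, -0.05, 0], [0, 0, 0, -0.05, 0]],
  ],
)

```text
clock: 4.53
position: [540.7, 103.5, 145.0]
ee_rot: [0.983, -0.185, -0.004, -0.005]
contact_force: [0.2, 0.6, -2.2]
gripper_width: 12.6
```

```bash
python3 go.py 541 103 61; python3 -c "from h import *;print(arm.read_state()['wrist_torque'])"
```

```text
t 4.5333 p [540.7 103.5 145. ] yang -111.36 tilt [-0.006  0.011 -1.   ] q [ 0.48  0.34 -0.29 -0.01 -0.94  0.73] F [ 0.2  0.6 -2.2] w 12.6
shift cm [ 0.05  0.03 -0.  ] turn 0.133
[-0.24938147 -0.23978581 -0.23742343]
```

Call:
send_rows(
  steps=[
    [[0, 0, 0, -0.05, 0], [0, 0, 0, -0.05, 0], [0, 0, 0, 0, 0]],
  ],
)

```text
clock: 4.78
position: [540.4, 103.6, 145.1]
ee_rot: [0.99, -0.139, -0.004, -0.006]
contact_force: [1.9, 0.5, -2.9]
gripper_width: 12.5
```

```bash
python3 go.py 541 103 61; python3 -c "from h import *;print(arm.read_state()['wrist_torque'])"
```

```text
t 4.7833 p [540.4 103.6 145.1] yang -105.96 tilt [-0.006  0.013 -1.   ] q [ 0.48  0.34 -0.29 -0.02 -0.94  0.83] F [ 1.9  0.5 -2.9] w 12.5
shift cm [ 0.08  0.05 -0.  ] turn 0.228
[-0.29248909 -0.36826672 -1.38735727]
```

Call:
send_rows(
  steps=[
    [[0, 0, 0, 0, 1], [0, 0, 0, 0, 1], [0, 0, 0, 0, 1], [0, 0, -3, 0, 1], [0, 0, -4, 0, 1], [0, 0, -4, 0, 1], [0, 0, 0, 0, 1]],
  ],
)

```text
clock: 5.37
position: [541.0, 101.3, 259.4]
ee_rot: [0.991, -0.137, -0.005, -0.003]
contact_force: [0.8, 1.1, 0.6]
gripper_width: 85.4
```

```bash
cat > look.py <<'E'
from h import *
import sys
n=sys.argv[1]; im,P=cloud('wrist'); cv2.imwrite(f'pics/{n}.png',im); np.save(f'{n}.npy',P)
b,g,r=[im[...,i].astype(int) for i in range(3)]; red=(r>70)&(r>2*g)
near=np.hypot(P[...,0]-542,P[...,1]-104)<110
rect=lambda m:cv2.minAreaRect(P[m][:,:2].astype(np.float32))
m=near&(P[...,2]>150)&(P[...,2]<172)&(np.hypot(P[...,0]-541,P[...,1]-103)<40)
if m.sum()>50: print('knob',m.sum(),rect(m))
m=near&red&(P[...,2]>112)&(P[...,2]<124); m=cv2.morphologyEx(m.astype(np.uint8),cv2.MORPH_OPEN,np.ones((3,3)))>0
if m.sum()>50: print('block',m.sum(),rect(m),np.median(P[m][:,2]))
m=near&red&(P[...,2]>6)&(P[...,2]<18); m=cv2.morphologyEx(m.astype(np.uint8),cv2.MORPH_OPEN,np.ones((3,3)))>0
if m.sum()>50: print('plate',m.sum(),rect(m))
a=np.array([.321,.947]); rel=P[...,:2]-np.array([543,104.5]); s=rel@a; l=rel@np.array([-.947,.321])
m=(abs(l)<20)&(P[...,2]>94)&(P[...,2]<106)&~red&(s<-38)&(s>-125)
if m.sum()>50:
    q=P[m]; L=cv2.fitLine(q[:,:2].astype(np.float32),cv2.DIST_HUBER,0,.1,.01).ravel(); print('bar top',m.sum(),L,'yaw',np.degrees(np.arctan2(L[1],L[0]))%180,'z',np.median(q[:,2]),'l mean',l[m].mean(), 's',s[m].min(),s[m].max(),rect(m))
E
python3 go.py 541 103 61; python3 look.py w2
```

```text
t 5.3667 p [541.  101.3 259.4] yang -105.75 tilt [-0.008  0.008 -1.   ] q [ 0.47  0.24 -0.12 -0.01 -1.21  0.83] F [0.8 1.1 0.6] w 85.4
shift cm [-0.04 -0.17  0.  ] turn 0.231
knob 1414 ((541.4640502929688, 102.91294860839844), (13.960121154785156, 53.16015625), 71.4087905883789)
block 3860 ((540.934814453125, 103.05229187011719), (70.0374526977539, 60.350440979003906), 71.44727325439453) 118.23296667491323
plate 6125 ((540.742919921875, 103.17692565917969), (168.4239044189453, 109.05418395996094), 71.45539855957031)
bar top 2154 [3.2111877e-01 9.4703895e-01 5.1645636e+02 2.6883818e+01] yaw 71.2694 z 98.34473207571315 l mean 0.5645380884942467 s -124.92140108844582 -39.49105833672251 ((515.540283203125, 26.997072219848633), (85.45881652832031, 20.502534866333008), 71.42020416259766)
```

View pics/w2.png

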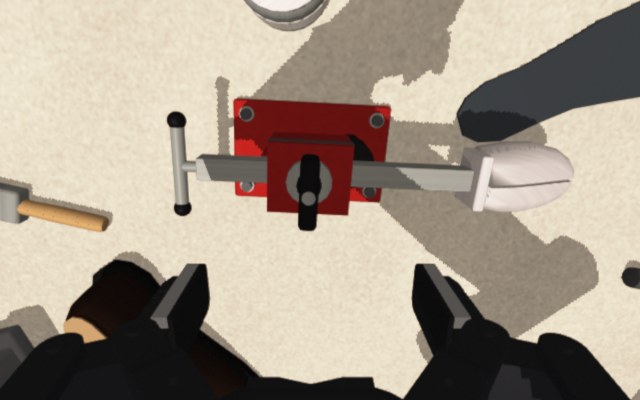

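Now the knob's long axis is square to the bar, about 1.17 rad from its start. With the 1.4 N m torque rise, it is at the stop. The form's back plate is near (480,185). I measure where it starts.

```bash
python3 - <<'E'
from h import *
P=np.load('w2.npy'); c=np.array([540.9,103.05]); a=np.array([np.cos(np.radians(71.42)),np.sin(np.radians(71.42))]); n=np.array([-a[1],a[0]])
rel=P[...,:2]-c; s=rel@a; l=rel@n
for s0 in range(-170,-30,5):
    m=(s>=s0)&(s<s0+5)&(abs(l)<40)&(P[...,2]>85)
    q=l[m]; print(s0,m.sum(),np.percentile(q,[2,50,98]).round(1),np.percentile(P[m][:,2],[10,50,95]).round(1)) if m.sum()>5 else 0
t=c-90*a; print('grip target',t,'mouth',c-35*a)
E
python3 go.py 512.2 17.7 -18.6
```

```text
-170 330 [-28.8  -7.6  24.4] [ 94.2 106.4 109.8]
-165 330 [-28.   -8.   23.5] [ 94.7 107.6 111. ]
-160 398 [-27.2  -4.9  19. ] [ 95.9 107.5 112.1]
-155 324 [-25.2  -3.   22.9] [105.5 106.7 107.9]
-150 783 [-24.9  -3.3  23. ] [ 90.2 101.9 107.5]
-145 132 [-10.2  -1.8   8.9] [94.9 96.8 98. ]
-140 132 [-10.2  -2.1   8.9] [93.4 97.  98.3]
-135 143 [-10.2  -2.1   9.4] [94.5 96.9 98.4]
-130 133 [-10.2  -1.6   9.5] [95.1 97.3 98.4]
-125 134 [-10.3  -2.3   8.8] [94.7 97.4 98.7]
-120 139 [-10.1  -1.5   8.9] [94.5 97.5 98.5]
-115 136 [-10.2  -2.    9.2] [94.5 97.6 98.7]
-110 139 [-10.2  -1.9   9.6] [94.9 97.6 98.7]
-105 132 [-10.1  -1.4   8.8] [96.2 97.8 99. ]
-100 134 [-10.2  -2.3   9. ] [94.1 97.9 99.1]
-95 144 [-10.1  -1.8   9.2] [95.1 97.9 99.3]
-90 142 [-10.3  -1.7   9.7] [95.9 98.2 99.4]
-85 131 [-10.2  -1.6   9. ] [95.5 98.1 99.4]
-80 177 [-16.7  -5.    8.6] [ 97.   98.6 329.4]
-75 1188 [-18.  -16.6   5.3] [ 99.4 330.1 339.4]
-70 1811 [-18.3 -16.3   3.8] [317.9 328.7 339.5]
-65 2631 [-17.1 -11.8   1.2] [318.  327.4 338.8]
-60 1658 [-15.9  -9.7   3.5] [284.1 324.1 326.5]
-55 1312 [-17.5 -14.    5.5] [ 99.8 319.8 326.2]
-50 2317 [-16.2 -14.2   7.4] [279.9 309.7 330.5]
-45 2801 [-19.9  -9.5   6.5] [277.3 300.4 337. ]
-40 969 [-21.  -19.8   3.3] [324.4 337.7 343.7]
-35 1524 [-30.  -19.6  25.1] [117.9 336.2 344.3]
grip target [512.22343893  17.74082789] mouth [529.74800403  69.87421085]
t 5.4167 p [539.1 101.2 255.8] yang -105.8 tilt [-0.014  0.007 -1.   ] q [ 0.47  0.24 -0.13 -0.01 -1.21  0.83] F [ 0.1 -0.4 -0.7] w 85.2
shift cm [-0.32  8.77 -0.02] turn -1.522
```

Call:
send_rows(
  steps=[
    [[-0.1, 3, 0, 0, 1], [-0.1, 3, 0, 0, 1], [-0.1, 2.8, 0, 0, 1], [0, 0, 0, -0.12, 1], [0, 0, 0, -0.12, 1], [0, 0, 0, -0.12, 1], [0, 0, 0, -0.12, 1], [0, 0, 0, -0.12, 1], [0, 0, 0, -0.12, 1], [0, 0, 0, -0.12, 1]],
  ],
)

```text
clock: 6.25
position: [508.8, 13.4, 252.6]
ee_rot: [0.955, 0.297, -0.006, -0.005]
contact_force: [0.1, 0.2, 0.5]
gripper_width: 85.1
```

Call:
send_rows(
  steps=[
    [[0, 0, 0, -0.12, 1], [0, 0, 0, -0.12, 1], [0, 0, 0, -0.12, 1], [0, 0, 0, -0.12, 1], [0, 0, 0, -0.12, 1], [0, 0, 0, -0.1, 1], [0, 0, 0, 0, 1]],
  ],
)

```text
clock: 6.83
position: [506.6, 13.0, 248.4]
ee_rot: [0.784, 0.62, -0.007, -0.008]
contact_force: [-0.2, -0.7, -0.6]
gripper_width: 85.2
```

```bash
python3 go.py 512 17 -18.6; python3 look.py w3
```

```text
t 6.8333 p [506.6  13.  248.4] yang -13.35 tilt [-0.021  0.004 -1.   ] q [ 0.34  0.18 -0.23 -0.01 -1.18  2.57] F [-0.2 -0.7 -0.6] w 85.2
shift cm [ 0.51  0.44 -0.01] turn 0.092
knob 2221 ((540.7205200195312, 103.66963958740234), (14.102226257324219, 53.959930419921875), 71.42822265625)
block 5406 ((540.8103637695312, 103.63726043701172), (70.0304183959961, 60.18550491333008), 71.45223236083984) 118.2317343682933
plate 4830 ((536.4296875, 92.02816772460938), (145.0530548095703, 108.99927520751953), 71.36575317382812)
bar top 2405 [3.1367350e-01 9.4953090e-01 5.1629926e+02 2.9842339e+01] yaw 71.719246 z 98.42175831122285 l mean 1.5613802374629935 s -124.96948305533603 -38.01050375915578 ((515.411376953125, 27.811368942260742), (87.0035629272461, 19.970287322998047), 71.52674865722656)
```

Call:
send_rows(
  steps=[
    [[0.5, 0.4, 0, 0.09, 1], [0, 0, 3.5, 0, 1], [0, 0, 3.5, 0, 1], [0, 0, 3, 0, 1], [0, 0, 2, 0, 1], [0, 0, 0, 0, 1]],
  ],
)

```text
clock: 7.38
position: [511.4, 17.9, 126.0]
ee_rot: [0.819, 0.574, -0.004, -0.006]
contact_force: [-0.9, 0.2, -0.6]
gripper_width: 85.5
```

```bash
python3 go.py 512 17 -18.6
```

```text
t 7.3833 p [511.4  17.9 126. ] yang -19.9 tilt [-0.013  0.005 -1.   ] q [ 0.35  0.31 -0.4  -0.01 -0.87  2.45] F [-0.9  0.2 -0.6] w 85.5
shift cm [-0.06  0.09 -0.  ] turn -0.023
```

Call:
send_rows(
  steps=[
    [[0, 0.1, 2.5, -0.02, 1], [0, 0, 2.5, 0, 1], [0, 0, 0.5, 0, 1], [0, 0, 0, 0, 1], [0, 0, 0, 0, 0], [0, 0, 0, 0, 0], [0, 0, 0, 0, 0], [0, 0, 0, 0, 0], [0, 0, 0, 0, 0], [0, 0, 0, 0, 0]],
  ],
)

```text
clock: 8.22
position: [515.2, 19.8, 79.1]
ee_rot: [0.814, 0.58, 0.0, -0.004]
contact_force: [-4.7, 4.3, -0.1]
gripper_width: 19.2
```

```bash
python3 go.py 512 17 -18.6
```

```text
t 8.2167 p [515.2  19.8  79.1] yang -19.04 tilt [-0.004  0.007 -1.   ] q [ 0.35  0.37 -0.45 -0.01 -0.75  2.47] F [-4.7  4.3 -0.1] w 19.2
shift cm [-0.37 -0.21 -0.  ] turn -0.008
```

Call:
send_rows(
  steps=[
    [[-0.6, 0, 0, 0, 0], [-0.6, 0, 0, 0, 0], [-0.6, 0, 0, 0, 0], [-0.6, 0, 0, 0, 0], [0, 0, 0, 0, 0]],
  ],
)

```text
clock: 8.63
position: [507.1, -1.5, 78.6]
ee_rot: [0.814, 0.58, 0.003, -0.005]
contact_force: [0.2, -0.3, -3.4]
gripper_width: 18.8
```

```bash
python3 go.py 507.4 -3.5 -18.6; python3 look.py w4
```

```text
t 8.6333 p [507.1  -1.5  78.6] yang -19.05 tilt [-0.001  0.011 -1.   ] q [ 0.31  0.36 -0.47 -0.02 -0.74  2.51] F [ 0.2 -0.3 -3.4] w 18.8
shift cm [-0.18  0.1  -0.  ] turn -0.008
block 18379 ((533.5894165039062, 82.18843841552734), (24.865245819091797, 60.401615142822266), 71.23826599121094) 118.26736903516363
plate 6438 ((520.8038940429688, 44.80305480957031), (45.65458297729492, 109.07428741455078), 71.41837310791016)
bar top 12342 [3.0370557e-01 9.5276594e-01 5.1765973e+02 3.1457323e+01] yaw 72.319695 z 98.5446847429248 l mean 0.743796827683025 s -124.96357856654342 -38.003974995549775 ((516.5945434570312, 27.39698028564453), (86.95852661132812, 39.95643615722656), 71.87342834472656)
```

View pics/w4.png

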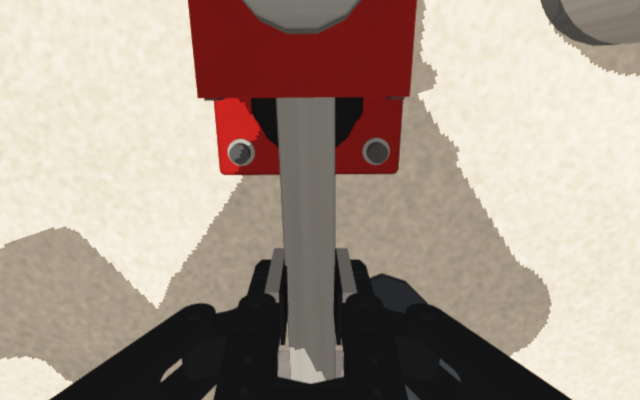

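The bar fills columns 278–335, the mouth edge is at row 97, and no groove shows yet. The bar is drawn 23 mm.

Call:
send_rows(
  steps=[
    [[-0.5, 0, 0, 0, 0], [-0.5, 0, 0, 0, 0], [0, 0, 0, 0, 0]],
  ],
)

```text
clock: 8.93
position: [504.1, -11.6, 78.4]
ee_rot: [0.814, 0.581, 0.003, -0.005]
contact_force: [1.4, 1.1, -3.0]
gripper_width: 18.6
```

```bash
cat > groove.py <<'E'
from h import *
import sys
c=cam('wrist'); im,P=cloud('wrist'); cv2.imwrite(f'pics/{sys.argv[1]}.png',im)
g=im.astype(int); prof=np.median(g[:,290:325].max(-1),1); rd=np.median(g[:,290:325,2]-g[:,290:325,1],1)
edge=max(i for i in range(200) if rd[i]>25); print('edge row',edge,'profile',prof[edge-2:edge+40].astype(int))
a=np.array([.3186,.9479]); o=np.array([540.9,103.3])
e=ray('w',308,edge+.5,118,c); print('face s (z118)',(e[:2]-o)@a)
for r in range(edge+1,edge+40,4): print(r,((ray('w',308,r,98.5,c)[:2]-o)@a).round(1),end='; ')
print(); b=np.where(prof[edge+1:edge+60]<70)[0]+edge+1
if len(b): print('dark rows',b.min(),b.max(),[((ray('w',308,v,98.5,c)[:2]-o)@a+35).round(1) for v in(b.min()-.5,b.max()+.5)])
E
python3 go.py 503.9 -13 -18.6; python3 groove.py w5
```

```text
t 8.9333 p [504.1 -11.6  78.4] yang -19.03 tilt [-0.001  0.012 -1.   ] q [ 0.29  0.36 -0.48 -0.02 -0.74  2.53] F [ 1.4  1.1 -3. ] w 18.6
shift cm [-0.14  0.03 -0.  ] turn -0.007
edge row 60 profile [ 79  71  78  97 110 112 112 112 112 112 112 112 112 112 112 112 112 112
 112 112 112 112 112 112 112 112 111 112 111 112 111 111 111 111 111 111
 111 111 111 111 111 111]
face s (z118) -35.610683563402134
61 -34.7; 65 -35.9; 69 -37.2; 73 -38.4; 77 -39.6; 81 -40.9; 85 -42.2; 89 -43.4; 93 -44.7; 97 -46.0;
```

Call:
send_rows(
  steps=[
    [[-0.4, 0, 0, 0, 0], [0, 0, 0, 0, 0]],
  ],
)

```text
clock: 9.15
position: [502.6, -15.8, 78.3]
ee_rot: [0.814, 0.581, 0.003, -0.005]
contact_force: [1.5, -1.2, -3.9]
gripper_width: 18.6
```

```bash
python3 go.py 503.9 -13 -18.6; python3 groove.py w6
```

```text
t 9.15 p [502.6 -15.8  78.3] yang -19.01 tilt [-0.001  0.011 -1.   ] q [ 0.29  0.35 -0.48 -0.02 -0.73  2.54] F [ 1.5 -1.2 -3.9] w 18.6
shift cm [0.31 0.03 0.  ] turn -0.007
edge row 45 profile [ 70  70  66  60  57  57  57  57  56  60  75  96 108 110 111 111 111 111
 111 111 111 111 111 111 111 111 111 111 111 111 111 111 111 111 111 111
 111 111 111 111 111 111]
face s (z118) -36.29177244399852
46 -34.7; 50 -35.9; 54 -37.1; 58 -38.3; 62 -39.5; 66 -40.7; 70 -42.0; 74 -43.2; 78 -44.4; 82 -45.7; 
dark rows 46 52 [np.float64(0.5), np.float64(-1.6)]
```

The groove's front edge is about 2 mm out, so roughly 6 mm more is needed.

Call:
send_rows(
  steps=[
    [[-0.4, 0, 0, 0, 0], [-0.2, 0, 0, 0, 0], [0, 0, 0, 0, 0], [0, 0, 0, 0, 0]],
  ],
)

```text
clock: 9.53
position: [501.0, -21.3, 78.2]
ee_rot: [0.814, 0.581, 0.003, -0.005]
contact_force: [1.7, 3.1, -4.4]
gripper_width: 18.9
```

```bash
python3 go.py 501 -21.5 -18.6; python3 groove.py w7
```

```text
t 9.5333 p [501.  -21.3  78.2] yang -19.01 tilt [-0.     0.012 -1.   ] q [ 0.27  0.35 -0.48 -0.02 -0.73  2.55] F [ 1.7  3.1 -4.4] w 18.9
shift cm [-0.02  0.01 -0.  ] turn -0.007
edge row 25 profile [ 70  72  88 104 109 109 106  98  88  75  63  58  57  57  57  57  57  57
  57  57  56  56  57  56  56  56  56  56  57  61  82 100 108 109 110 110
 111 110 110 110 110 111]
face s (z118) -37.13745208520793
26 -34.6; 30 -35.7; 34 -36.9; 38 -38.1; 42 -39.2; 46 -40.4; 50 -41.6; 54 -42.8; 58 -44.0; 62 -45.3; 
dark rows 33 52 [np.float64(-1.5), np.float64(-7.4)]
```

View pics/w7.png

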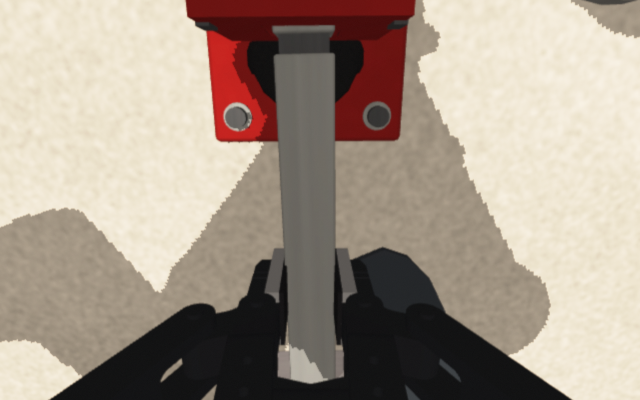

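The groove is fully out: rows 33–53 are 1.5–7.4 mm outside the mouth, with its centre about 4.5 mm out. I hold for a moment, then check the knob and the bystanders from the top camera before handing in.

Call:
send_rows(
  steps=[
    [[0, 0, 0, 0, 0], [0, 0, 0, 0, 0], [0, 0, 0, 0, 0], [0, 0, 0, 0, 0]],
  ],
)

```text
clock: 9.92
position: [501.0, -21.3, 78.2]
ee_rot: [0.814, 0.581, 0.003, -0.005]
contact_force: [1.1, 2.0, -5.4]
gripper_width: 18.7
```

```bash
python3 go.py 501 -21.5 -18.6; python3 groove.py w8|tail -1; python3 - <<'E'
from h import *
im,P=cloud('top'); cv2.imwrite('pics/top1.png',im)
m=(P[...,2]>142)&(P[...,2]<180)&(np.hypot(P[...,0]-541,P[...,1]-103)<32)
q=P[m]; print('knob',m.sum(),cv2.minAreaRect(q[:,:2].astype(np.float32)) if m.sum()>4 else '')
E
```

```text
t 9.9167 p [501.  -21.3  78.2] yang -18.99 tilt [-0.001  0.011 -1.   ] q [ 0.27  0.35 -0.48 -0.02 -0.73  2.55] F [ 1.1  2.  -5.4] w 18.7
shift cm [-0.02  0.   -0.  ] turn -0.007
dark rows 33 52 [np.float64(-1.4), np.float64(-7.3)]
knob 25 ((560.61083984375, 98.06237030029297), (11.708846092224121, 17.552778244018555), 11.846370697021484)
```

View pics/top1.png

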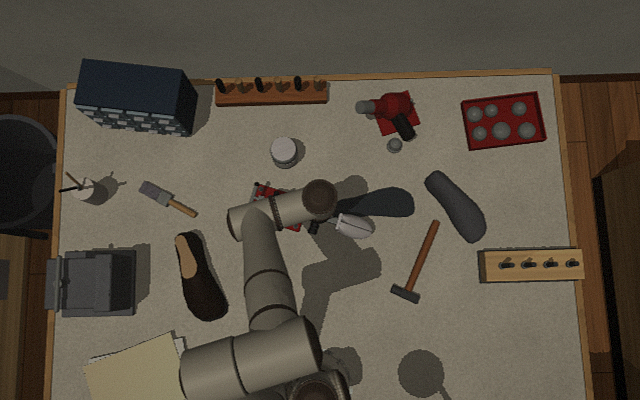

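The other things stand where they were. The arm hides most of the knob, but its visible end at (560.6, 98) fits the open direction.

```bash
python3 -c "
from bench import job; print(job.job_done())"
```

```text
the job is handed in; nothing more can be done
None
```

The clamp is open and the bar is drawn out with its groove at the mouth of the bore. The arm is still gripping it, and I have handed the job in, at about 10 s on the robot's clock.

- **Knob:** I turned it anticlockwise about 1.17 rad, until the torque rose to 1.4 N m at the stop. A wrist picture afterwards showed it square to the bar. In the last top view the arm hid most of it; the part still visible fits the open position, and nothing touched it after that.
- **Bar:** I drew it out about 43 mm. The groove shows from 1.4 to 7.3 mm outside the mouth, so its centre is about 4.4 mm out (5 mm wanted). It stayed there over the last hold.
- **Grip and line:** The fingers hold the bar at an opening of 18.7 mm, with the tool steady. The gripper is within about 0.01 rad of the bore line.
- **Differences:** I gripped about 8 mm higher on the bar than planned, but the bar did not slip. The wrist and top cameras disagreed on the head's position by 2–3 mm, so I set the groove from the wrist view at the mouth.
- **Other things:** By eye, the last top view shows none of the other things on the bench moved.

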